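# Sort the heel pieces back into their stock trays

### The arm

A 6-joint arm with a two-finger parallel gripper is mounted at the origin on the work surface. World frame = base frame: x ahead of the robot, y to its left, z up, the work surface at z = 0. Lengths are in m, angles in rad, forces in N, time in s.
With the tool pointing down it reaches from about 0.3 to 0.75 m from the base axis. Payload 8.5 kg.
Tool frame: the origin (TCP) lies at the very end of the fingers, on their centre line; the grasp point (between the pads) lies robot.tcp_to_grasp behind it (robot.tcp_to_grasp is the distance from the TCP to the grasp point, in m); z points along the fingers, y is the line along which they close (so a half turn about z gives the same grasp; the last joint's range is limited). The gripper opens to 85 mm and grips with 20 to 120 N. Pads are 22 mm wide; open, the fingers measure 114 mm over their backs; the gripper's body (76 mm by 85 mm) begins 54 mm behind the grasp point. The pads swing forward as they close: fully open they stand 13 mm farther back than shut.
Start: joints at [-0.215, 0.381, 1.297, -0, 1.464, -0.215], TCP at [0.55, 0, 0.208] pointing down, gripper open.
Joint ranges: [-3.11, 3.11], [-0.89, 2.33], [0.22, 2.48], [-1.42, 4.56], [0.17, 2.85], [-2.88, 2.88]. Speed limits (rad/s): [2.39, 2.39, 3.14, 3.14, 3.14, 3.14].

### API

Orientations are given as a unit quaternion [w, x, y, z].
In Python, from workcell import robot, cams gives the robot as it stands.
- The arm moves only by the shell command python3 -m jog 'ROWS' [FORCE]. ROWS is JSON, a list that holds one entry, the list of rows, each a list of 5 numbers: the shift along the tool's x, y, z normalised to -1 to 1, where 1 is 0.1 m, then the turn about the tool's z normalised to -1 to 1, where 1 is 90 degrees, then the closure, from 0 (fully open) to 1 (shut). In form: [[[tx, ty, tz, turn, gripper], ...]]. A call has 1 to 10 rows; each row is the pose to reach, as a shift and turn from the pose commanded when the call began, along the tool's axes at that moment; what a row does not reach only later rows make up. A row lasts 1/12 s, in which the tool goes at most 41.7 mm and 7.16 degrees, less where a joint would pass 70% of its speed; a pose out of reach is approached as far as the arm can. A call with a number of a shift or a turn outside -1 to 1 is refused whole. A call with a gripper value outside its range is refused whole. The fingers move at their own pace and stop on an object; FORCE is the grip in N (left out, the last holds). Time passes only in rows, so rows that repeat a pose let the fingers close. It gives the time, the measured TCP pose, the force, the opening and the grip force at its end, in the units of the state.
- robot.read_state(): the state, without advancing time (a new reading comes with each control period).
- cams.capture(name): name is "scene" or "side" or "wrist"; returns the picture (400x640x3 uint8, blue, green, red); there is no depth.
- cams.get_calibration(name): a dict with "vfov" (degrees; the focal length in pixels is half the picture's height over the tangent of half this angle, whatever the lens; pixels are square), "cx", "cy" (the principal point, pixels), "world_from_camera" (4x4, takes a point from camera to world coordinates). Camera axes: x right, y up, looking along -z (the intrinsics and any distortion apply to the point x, -y, -z); pixel columns grow to the right and rows downward; lengths in m; the calibration is good to about 2 mm. A picture is of the moment at which its call begins: read the wrist's pose just before it. get_calibration takes no time and is no camera call; for the wrist camera it gives the pose at the moment of the call.
- robot.hand_in(): hands the job in; it is judged then, once.
Trained networks look in the newest picture that a camera, given by its name, has taken for a name from the list of things; names that differ only in an ending like _2 or _b are one class to them, and where a whole thing is asked for, a point or a joint stands for the part that bears it (a point fixed in the world has none). Each returns a list of dicts, best first, with "confidence" (0 to 1); they miss things now and then, are a little off and sometimes report something else, mostly with a low value. They report only what shows in the picture. A call takes as long as a camera call. They do not tell look-alikes from the thing itself.
- cams.spot_in(name, camera): "rect" ([left, top, right, bottom] in pixels, round what is visible of it).
- cams.trace(name, camera): "pixels" (400x640 bool, what is visible of it) and "rect" ([left, top, right, bottom] in pixels, round what is visible of it).
The state is a dict: "t": time; "joints": joint angles; "dq": joint speeds; "joint_efforts": joint torques, N m; "tcp_pos": TCP position; "ee_rot": TCP orientation; "ft_force": force on the tool from outside, world axes, zero at the start; "ft_torque": the same for the moment, N m; "width": opening from 0.0 (shut) to 1.0 (fully open); "finger_force": force on a finger pad.
Only numpy, scipy, OpenCV 4.12 (cv2) and the standard library are available. Lean on these libraries where they do the work, as an engineer would, in place of code of your own. Each camera call takes 0.05 s, during which the arm holds its last target. There are 200 camera calls.

### The job

Five heel pieces are lying mixed on the stone slab. Put each into the tray that already holds its kind, low heel blocks with low ones, tall heels with tall ones and the wedge with the wedges, resting flat on the tray's floor the same way up as it lies now, not on top of anything. Leave the shoe and the cement tin where they stand.

Things in the scene. Friction and masses are not known exactly. Their poses are not given: they have to be found in the camera images.
- low_heel_1: black rubber low heel block, D-shaped from above, 64 long x 58 wide x 24 high, five small steel washers on top, 90 g, lying on the slab (top at z = 0.020). Origin: centre of its underside; x runs from the straight front to the round back, y across the 58 mm width, z up. Sides flat and parallel from the front to 3 mm past the origin: grip across the width, 5 mm in front (-x) of the origin
- low_heel_2: black rubber low heel block, D-shaped from above, 64 long x 58 wide x 24 high, five small steel washers on top, 90 g, lying on the slab (top at z = 0.020). Origin: centre of its underside; x runs from the straight front to the round back, y across the 58 mm width, z up. Sides flat and parallel from the front to 3 mm past the origin: grip across the width, 5 mm in front (-x) of the origin
- tall_heel_1: black rubber tall block heel standing on its wider end: D-shaped column 40 long x 38 wide, lowest 6 mm a flange 44 x 42, 46 high in all, two steel washers on top, 55 g, on the slab. Origin: centre of its underside; x from the straight front to the round back, y across the width, z up. Grip across the 38 mm width above the flange, 5 mm in front (-x) of the origin
- tall_heel_2: black rubber tall block heel standing on its wider end: D-shaped column 40 long x 38 wide, lowest 6 mm a flange 44 x 42, 46 high in all, two steel washers on top, 55 g, on the slab. Origin: centre of its underside; x from the straight front to the round back, y across the width, z up. Grip across the 38 mm width above the flange, 5 mm in front (-x) of the origin
- wedge_1: black rubber heel wedge lying flat on the slab, 88 long x 46 wide, thin straight end 5 thick, round end 22 thick, top sloping evenly, 50 g. Origin: centre of its underside; x along its length to the thick end, y across the width, z up. Sides upright and parallel to 21 mm past the origin: grip across the 46 mm width, 8 mm to the thick side (+x) of the origin, where it is 15 high
- tray_low: open wooden stock tray, fixed on the slab, 200 (x) x 190 (y) outside, walls 6 thick, 30 high, floor 6 thick; the three trays are alike but for their stock: three low heel blocks (24 high) fixed in a row along its far (+x) side. Origin: centre of its underside; x from the near wall to the stock, z up. Free floor: x = -94 to 29, y = -89 to 89
- tray_tall: open wooden stock tray, fixed on the slab, 200 (x) x 190 (y) outside, walls 6 thick, 30 high, floor 6 thick; the three trays are alike but for their stock: four tall block heels (46 high) fixed in a row along its far (+x) side. Origin: centre of its underside; x from the near wall to the stock, z up. Free floor: x = -94 to 49, y = -89 to 89
- tray_wedge: open wooden stock tray, fixed on the slab, 200 (x) x 190 (y) outside, walls 6 thick, 30 high, floor 6 thick; the three trays are alike but for their stock: two wedges end to end (up to 22 high) fixed in a row along its far (+x) side. Origin: centre of its underside; x from the near wall to the stock, z up. Free floor: x = -94 to 47, y = -89 to 89
- shoe: finished black lace-up shoe on its wooden last, about 290 x 90, 137 high, loose, at one side of the work; origin under its middle. Not to be moved
- cement_tin: closed tin of cement, 96 across, 108 high, loose, at the other side of the work; origin under its middle. Not to be moved
Not all that is in view belongs to the job. What is shaped like the tall_heel_1 but green, pink or yellow is not meant.

How it is judged:
By the outcome, as a careful person would: the job done as asked, in the order asked, and still so for the second after the job is handed in, with the robot touching nothing.
It also fails if it takes over 109 s, if anything falls off the work surface, if the arm or the gripper's body presses on something with over 40 N, if the wrist force passes 120 N, or if a joint passes its speed limit or range.

## Working session

There is one attempt and no reset: what is moved stays moved. The work goes in short steps, Python scripts to look and compute and a shell command to move; the robot and the scene stay as the last step left them, time stands still between calls to the robot, and variables do not carry over. Pictures are saved under pics/ and viewed, at most 14 in all, crops included, and the job is handed in when it is done.

```bash
ls; mkdir -p pics; python3 - <<'E'
from workcell import robot,cams
import cv2,numpy as np
s=robot.read_state();print(s['t'],s['tcp_pos'],s['ee_rot'],robot.tcp_to_grasp)
for n in("scene","side","wrist"):
    cv2.imwrite(f"pics/{n}0.png",cams.capture(n));c=cams.get_calibration(n);print(n,{k:(np.round(v,3).tolist()) if not isinstance(v,str) else v for k,v in c.items()})
    for o in("low_heel_1","tall_heel_1","wedge_1","tray_low","tray_tall","tray_wedge"):
        print(n,o,[(round(d['confidence'],2),np.round(d['rect']).tolist()) for d in cams.spot_in(o,n)])
E
```

```text
pics
0.0 [5.49662378e-01 7.30432474e-05 2.07406529e-01] [-6.44968511e-04  7.07109555e-01  7.07103601e-01 -3.98006045e-04] 0.0187
scene {'vfov': 46.907, 'cx': 315.884, 'cy': 197.126, 'world_from_camera': [[0.426, -0.667, 0.611, 1.296], [0.905, 0.328, -0.273, -0.36], [-0.018, 0.669, 0.743, 1.069], [0.0, 0.0, 0.0, 1.0]]}
scene low_heel_1 [(0.94, [257.0, 201.0, 279.0, 223.0]), (0.56, [329.0, 171.0, 354.0, 189.0]), (0.22, [360.0, 163.0, 390.0, 175.0])]
scene tall_heel_1 [(0.75, [214.0, 202.0, 237.0, 225.0]), (0.71, [381.0, 121.0, 394.0, 141.0]), (0.67, [304.0, 188.0, 315.0, 208.0]), (0.6, [192.0, 177.0, 211.0, 195.0]), (0.47, [351.0, 131.0, 366.0, 152.0])]
scene wedge_1 [(0.66, [360.0, 162.0, 392.0, 176.0])]
scene tray_low [(0.93, [363.0, 182.0, 460.0, 262.0])]
scene tray_tall [(0.65, [295.0, 208.0, 387.0, 290.0])]
scene tray_wedge [(0.62, [217.0, 233.0, 306.0, 322.0])]
side {'vfov': 49.167, 'cx': 317.298, 'cy': 203.887, 'world_from_camera': [[0.787, 0.422, -0.449, -0.088], [-0.616, 0.532, -0.581, -0.659], [-0.006, 0.734, 0.679, 0.83], [0.0, 0.0, 0.0, 1.0]]}
side low_heel_1 [(0.88, [276.0
[... 364 characters left out ...]
, 172.0])]
side tray_tall [(0.59, [325.0, 147.0, 422.0, 216.0])]
side tray_wedge [(0.7, [377.0, 187.0, 493.0, 267.0]), (0.39, [254.0, 159.0, 268.0, 178.0])]
wrist {'vfov': 61.18, 'cx': 320.651, 'cy': 201.196, 'world_from_camera': [[1.0, 0.0, -0.0, 0.549], [-0.0, 0.961, 0.276, 0.071], [0.0, -0.276, 0.961, 0.373], [0.0, 0.0, 0.0, 1.0]]}
wrist low_heel_1 [(0.94, [192.0, 245.0, 244.0, 311.0]), (0.64, [129.0, 2.0, 218.0, 93.0])]
wrist tall_heel_1 [(0.67, [172.0, 150.0, 241.0, 210.0])]
wrist wedge_1 []
wrist tray_low [(0.97, [316.0, 1.0, 553.0, 48.0])]
wrist tray_tall [(0.96, [298.0, 62.0, 526.0, 261.0])]
wrist tray_wedge [(0.77, [304.0, 270.0, 491.0, 375.0]), (0.25, [190.0, 244.0, 245.0, 313.0])]
```

View pics/scene0.png

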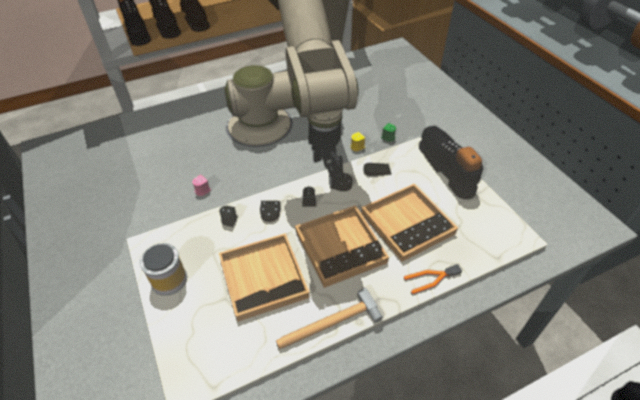

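View pics/side0.png

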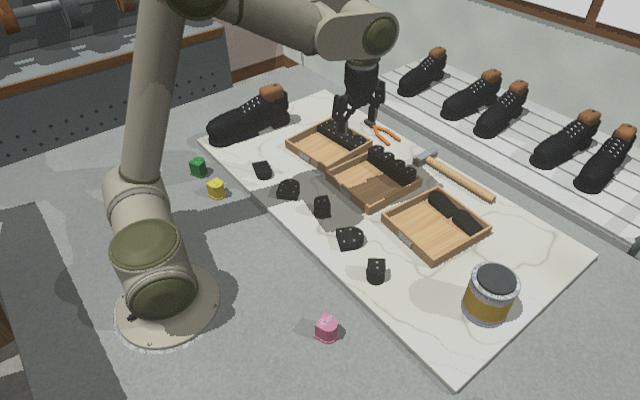

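View pics/wrist0.png

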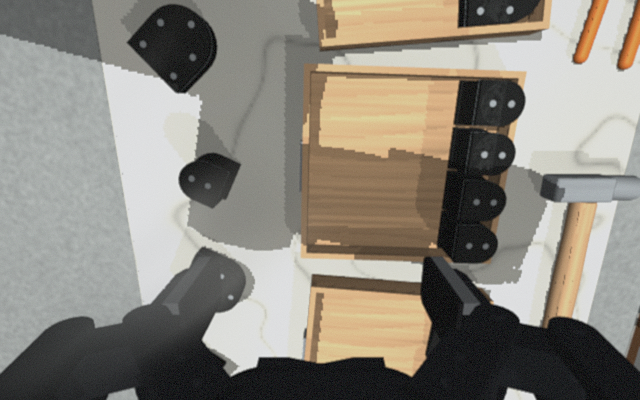

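The wrist and side pictures show the same arrangement. In the side view the pieces are:
- wedge at (262,170)
- low heels at (289,188) and (350,238)
- tall heels at (321,206) and (376,270)

The coloured look-alikes are at (198,167), (216,189) and (326,329). The trays run low (+y), tall (middle), wedge (-y). Next I'll fit the silhouettes.

```bash
cat > h.py <<'E'
from workcell import robot,cams
import cv2,numpy as np
from scipy.optimize import minimize
def D(x0,xc,r,z):
    a=np.linspace(-np.pi/2,np.pi/2,15)
    p=[(x0,-r),(x0,r)]+[(xc+r*np.cos(t),r*np.sin(t)) for t in a]
    return np.array([(x,y,z(x) if callable(z) else z) for x,y in p])/1000
def box(a,b,c,d,z): return np.array([(x,y,z) for x in(a,b) for y in(c,d)])/1000
M={'low_heel':np.vstack([D(-32,3,29,0),D(-32,3,29,24)]),
'tall_heel':np.vstack([D(-22,1,21,0),D(-22,1,21,6),D(-20,1,19,46)]),
'wedge':np.vstack([D(-44,21,23,0),D(-44,21,23,lambda x:5+17*(x+44)/88)]),
'tray_low':np.vstack([box(-100,100,-95,95,0),box(-100,100,-95,95,30)]),
'tray_wedge':np.vstack([box(-100,100,-95,95,0),box(-100,100,-95,95,30)]),
'tray_tall':np.vstack([box(-100,100,-95,95,0),box(-100,100,-95,95,30),box(52,92,-85,85,46)])}
def cal(n):
    c=cams.get_calibration(n);f=200/np.tan(np.radians(c['vfov']/2));return f,c['cx'],c['cy'],np.array(c['world_from_camera'])
def proj(P,k):
    f,cx,cy,T=k;q=(P-T[:3,3])@T[:3,:3];return np.c_[cx+f*q[:,0]/-q[:,2],cy+f*q[:,1]/q[:,2]]
def unproj(u,v,z,k):
    f,cx,cy,T=k;d=T[:3,:3]@np.array([(u-cx)/f,-(v-cy)/f,-1]);return T[:3,3]+d*(z-T[2,3])/d[2]
def fit(name,obs,p0,z=.02,yaws=None):
    """obs: list of (mask,k). returns iou,x,y,yaw"""
    m=M[name]
    def pose(p):
        c,s=np.cos(p[2]),np.sin(p[2]);return np.c_[m[:,0]*c-m[:,1]*s+p[0],m[:,0]*s+m[:,1]*c+p[1],m[:,2]+z]
    S=4
    def cost(p):
        t=0
        for (mk,k) in obs:
            h=cv2.convexHull(proj(pose(p),k).astype(np.float32))
            im=np.zeros(mk.shape,np.uint8);cv2.fillConvexPoly(im,np.round(h*16).astype(np.int32),1,shift=4)
            t+=1-(im.astype(bool)&mk).sum()/max(1,(im.astype(bool)|mk).sum())
        return t/len(obs)
    best=(9,)
    for y in (np.arange(0,2*np.pi,np.pi/4) if yaws is None else yaws):
        x0=np.array([p0[0],p0[1],y]);r=minimize(cost,x0,method='Nelder-Mead',options=dict(initial_simplex=np.vstack([x0]+[x0+d for d in np.diag([.012,.012,.4])]),xatol=1e-4,fatol=1e-4,maxiter=150))
        if r.fun<best[0]:best=(r.fun,*r.x)
    return np.round([1-best[0],best[1],best[2],(best[3]+np.pi)%(2*np.pi)-np.pi],4)
def survey(n,names,zs={'low_heel':.012,'tall_heel':.023,'wedge':.008},save=None,mn=0.3):
    im=cams.capture(n);k=cal(n)
    if save:cv2.imwrite(save,im)
    for o in names:
        tray='tray' in o
        for d in cams.trace(o if tray else o+'_1',n):
            if d['confidence']<mn:continue
            mk=d['pixels'].astype(bool);v,u=np.nonzero(mk)
            if len(u)<30: continue
            h=im[mk].mean(0)
            p=unproj(u.mean(),v.mean(),.02+(.01 if tray else zs[o]),k)
            r=fit(o,[(mk,k)],p,yaws=[0] if tray else None)
            print(n,o,round(d['confidence'],2),np.round(d['rect']).tolist(),'bgr',h.astype(int),'iou,x,y,yaw',r.tolist())
E
python3 - <<'E'
from h import *
survey('side',list(M));survey('wrist',list(M))
survey('scene',['low_heel','tall_heel','wedge'])
E
```

```text
side low_heel 0.96 [275.0, 176.0, 300.0, 205.0] bgr [57 61 62] iou,x,y,yaw [0.9529, 0.4178, 0.1253, 0.7029]
side low_heel 0.77 [338.0, 226.0, 365.0, 249.0] bgr [68 72 72] iou,x,y,yaw [0.959, 0.4287, -0.1255, -0.5071]
side tall_heel 0.78 [313.0, 197.0, 330.0, 221.0] bgr [51 55 56] iou,x,y,yaw [0.9195, 0.4377, 0.0015, 0.9947]
side tall_heel 0.74 [188.0, 157.0, 212.0, 176.0] bgr [ 69 102  63] iou,x,y,yaw [0.8994, 0.2616, 0.3565, -1.547]
side tall_heel 0.73 [364.0, 252.0, 385.0, 286.0] bgr [68 72 72] iou,x,y,yaw [0.9425, 0.3996, -0.2426, -2.4159]
side tall_heel 0.7 [312.0, 313.0, 341.0, 344.0] bgr [139 124 166] iou,x,y,yaw [0.8736, 0.2195, -0.2893, -0.9465]
side tall_heel 0.6 [204.0, 180.0, 224.0, 203.0] bgr [ 78 144 153] iou,x,y,yaw [0.9253, 0.2549, 0.2419, 0.8124]
side wedge 0.71 [250.0, 161.0, 268.0, 178.0] bgr [56 59 59] iou,x,y,yaw [0.8113, 0.4086, 0.2515, -2.0287]
side wedge 0.41 [366.0, 256.0, 385.0, 286.0] bgr [66 70 70] iou,x,y,yaw [0.7326, 0.4163, -0.2274, -2.4093]
side tray_low 0.75 [282.0, 117.0, 376.0, 174.0] bgr [ 99 122 139] iou,x,y,yaw [0.9065, 0.641, 0.2235, 0.0635]
side
[... 947 characters left out ...]
u,x,y,yaw [0.6574, 0.4243, 0.1201, 2.0999]
scene low_heel 0.56 [259.0, 199.0, 279.0, 223.0] bgr [72 78 79] iou,x,y,yaw [0.893, 0.434, -0.1279, -0.4398]
scene tall_heel 0.8 [381.0, 121.0, 393.0, 143.0] bgr [ 69 103  66] iou,x,y,yaw [0.8934, 0.2919, 0.3671, 2.3987]
scene tall_heel 0.71 [221.0, 201.0, 239.0, 228.0] bgr [83 90 90] iou,x,y,yaw [0.9715, 0.4019, -0.2473, -2.281]
scene tall_heel 0.62 [303.0, 188.0, 318.0, 206.0] bgr [61 66 68] iou,x,y,yaw [0.883, 0.438, -0.0013, 2.7134]
scene tall_heel 0.56 [351.0, 132.0, 362.0, 151.0] bgr [ 55 144 155] iou,x,y,yaw [0.8807, 0.289, 0.2464, 0.9726]
scene wedge 0.56 [359.0, 164.0, 393.0, 175.0] bgr [73 80 81] iou,x,y,yaw [0.9624, 0.417, 0.249, -1.9166]
```

```bash
python3 -m jog '[[[0.3,-0.3,0,0,0],[0.6,-0.6,0,0,0],[0.8,-0.8,0,0,0],[0.8,-0.8,0,0,0],[0.8,-0.8,0,0,0],[0.8,-0.8,0,0,0],[0.8,-0.8,0,0,0]]]' 40; python3 -c "
from h import *
survey('wrist',list(M),save='pics/w1.png')"
```

```text
t: 2.53
tcp_pos: [0.4708, 0.0793, 0.208]
ee_rot: [0.0, 0.707, 0.707, 0.0]
ft_force: [0.5, -0.0, 0.6]
width: 0.999
finger_force: 0.0
wrist low_heel 0.68 [224.0, 98.0, 301.0, 176.0] bgr [36 37 36] iou,x,y,yaw [0.9668, 0.4181, 0.1237, 0.7402]
wrist low_heel 0.46 [367.0, 149.0, 599.0, 327.0] bgr [ 72  91 108] iou,x,y,yaw [0.1389, 0.705, 0.0683, 1.9812]
wrist tall_heel 0.85 [85.0, 0.0, 131.0, 14.0] bgr [ 50 105 115] iou,x,y,yaw [0.9514, 0.2756, 0.2555, -1.907]
wrist tall_heel 0.8 [262.0, 223.0, 318.0, 284.0] bgr [56 58 57] iou,x,y,yaw [0.9727, 0.436, 0.0009, 2.7183]
wrist wedge 0.69 [224.0, 0.0, 280.0, 43.0] bgr [41 41 40] iou,x,y,yaw [0.9688, 0.4113, 0.2519, -1.8922]
wrist wedge 0.55 [390.0, 1.0, 638.0, 138.0] bgr [104 133 153] iou,x,y,yaw [0.2028, 0.7023, 0.2153, -0.0651]
wrist tray_low 0.64 [391.0, 1.0, 638.0, 136.0] bgr [104 133 153] iou,x,y,yaw [0.9927, 0.6396, 0.2222, 0.0745]
wrist tray_low 0.36 [223.0, 0.0, 280.0, 43.0] bgr [41 42 41] iou,x,y,yaw [0.8099, 0.4052, 0.3421, -2.3301]
wrist tray_wedge 0.77 [373.0, 329.0, 534.0, 400.0] bgr [ 88 114 135] iou,x,y,yaw [0.2277, 0.5929, -0.2384, 1.0963]
wrist tray_tall 0.62 [367.0, 149.0, 599.0, 324.0] bgr [ 72  91 108] iou,x,y,yaw [0.85, 0.6303, 0.0077, -0.0394]
```

```bash
python3 -c "
import cv2
a=cv2.imread('pics/w1.png')[0:300,60:400];b=cv2.imread('pics/side0.png')[140:350,180:400]
a=cv2.resize(a,None,fx=1.2,fy=1.2);b=cv2.resize(b,(377,360),interpolation=2)
cv2.imwrite('pics/c1.png',cv2.hconcat([a,b]))"
```

```text
(no output)
```

View pics/c1.png

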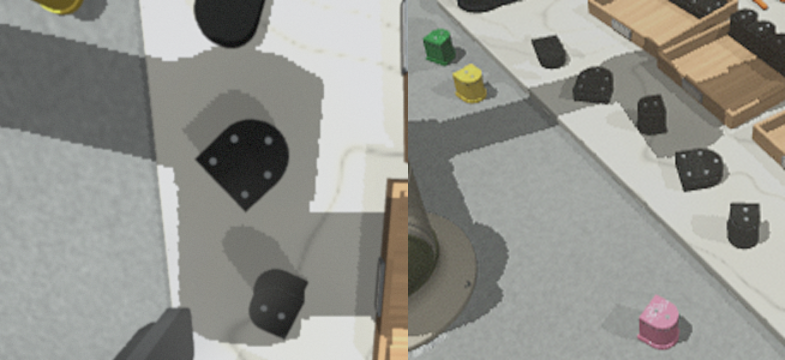

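Targets are the five black pieces on the slab: the low heel at crop (245,165), the tall at (280,300), the wedge at the top edge, and a low and a tall further towards -y. The green, yellow and pink ones lie off the slab and are look-alikes. low_heel_1 first.

```bash
cat >> h.py <<'E'
from scipy.spatial.transform import Rotation as Ro
def to(x,y,z,ang):
    """shift/turn (normalised) to TCP x,y,z with the tool's y axis at world angle ang (mod pi)"""
    s=robot.read_state();q=s['ee_rot'];R=Ro.from_quat([q[1],q[2],q[3],q[0]]).as_matrix()
    d=R.T@(np.array([x,y,z])-s['tcp_pos'])/.1
    a=np.arctan2(R[1,1],R[0,1]);t=-(ang-a);t=(t+np.pi/2)%np.pi-np.pi/2
    print('t',round(s['t'],2),'row',np.round([*d,t/(np.pi/2)],3).tolist(),'j6',round(s['joints'][5],2))
def pick(x,y,yaw,off,z): to(x+off*np.cos(yaw),y+off*np.sin(yaw),z,yaw+np.pi/2)
def place(tray,px,py,z,a=0):
    X,Y,W={'low':(.640,.222,.07),'tall':(.631,.0075,-.035),'wedge':(.629,-.222,-.09)}[tray]
    c,s=np.cos(W),np.sin(W);to(X+px*c-py*s,Y+px*s+py*c,z,W+a)
E
python3 -c "
from h import *
pick(.418,.1237,.745,-.005,.12)"
```

```text
t 2.88 row [0.405, -0.558, 0.879, 0.525] j6 -0.08
```

```bash
python3 -m jog '[[[0.41,-0.565,0.88,0.526,0],[0.41,-0.565,0.88,0.526,0],[0.41,-0.565,0.88,0.526,0],[0.41,-0.565,0.88,0.526,0],[0.41,-0.565,0.88,0.526,0],[0.41,-0.565,0.88,0.526,0],[0.41,-0.565,0.88,0.526,0],[0.41,-0.565,0.88,0.526,0],[0.41,-0.565,0.88,0.526,0]]]'; python3 -c "
from h import *
pick(.418,.1237,.745,-.005,.022)"
```

```text
t: 3.63
tcp_pos: [0.4136, 0.1209, 0.12]
ee_rot: [0.0, 0.931, 0.365, 0.0]
ft_force: [1.0, 0.6, -0.0]
width: 0.997
finger_force: 0.0
t 3.63 row [0.001, 0.01, 0.98, 0.001] j6 0.83
```

```bash
python3 -m jog '[[[0,0.01,0.4,0,0],[0,0.01,0.7,0,0],[0,0.01,0.98,0,0],[0,0.01,0.98,0,0],[0,0.01,0.98,0,1],[0,0.01,0.98,0,1],[0,0.01,0.98,0,1],[0,0.01,0.98,0,1],[0,0.01,0.98,0,1],[0,0.01,0.98,0,1]]]' 50; python3 -m jog '[[[0,0,0,0,1],[0,0,0,0,1],[0,0,0,0,1]]]'
```

```text
t: 4.47
tcp_pos: [0.4145, 0.1203, 0.0227]
ee_rot: [0.0, 0.931, 0.364, 0.001]
ft_force: [-0.3, -0.3, 0.8]
width: 0.143
finger_force: 0.0
t: 4.72
tcp_pos: [0.4142, 0.1203, 0.0221]
ee_rot: [-0.0, 0.931, 0.364, 0.0]
ft_force: [0.2, 0.3, 1.7]
width: -0.0
finger_force: 0.0
```

```bash
python3 -c "
from h import *
im=cams.capture('wrist');sd=cams.capture('side')
cv2.imwrite('pics/m1.png',cv2.hconcat([cv2.resize(im,(420,262)),cv2.resize(sd[140:260,230:400],(370,262))]))"
```

```text
(no output)
```

View pics/m1.png

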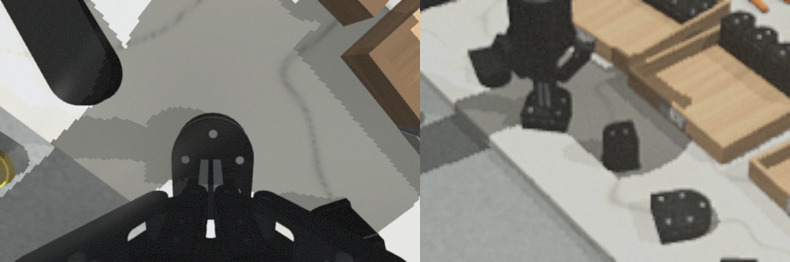

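```bash
python3 -c "
from h import *
k=cal('wrist');s=robot.read_state();P=np.array(s['tcp_pos']);print(s['finger_force'],s['ft_force'])
print(proj(np.array([P,P+[0,0,.0187],P+[0,0,.024]]),k)/640*420)
survey('wrist',['low_heel']);survey('side',['low_heel'])
"
```

```text
0.0 [-0.75952417  0.4367274  -0.22934345]
[[212.01628872 159.20294607]
 [212.18242824 169.4114334 ]
 [212.2365191  172.73506132]]
wrist low_heel 0.56 [261.0, 173.0, 387.0, 300.0] bgr [40 41 40] iou,x,y,yaw [0.6511, 0.4182, 0.1244, 0.7455]
side low_heel 0.72 [278.0, 178.0, 300.0, 200.0] bgr [51 54 54] iou,x,y,yaw [0.7473, 0.4179, 0.1259, 0.81]
```

```bash
python3 -c "
from h import *
P=np.array(robot.read_state()['tcp_pos'])
o=[]
for n,(u0,v0) in {'side':(240,140),'scene':(290,130)}.items():
    im=cams.capture(n);k=cal(n);q=proj(np.array([P,P+[0,0,.0225]]),k);print(n,q)
    c=cv2.resize(im[v0:v0+80,u0:u0+80],(400,400),interpolation=2)
    for (u,v),col in zip(q,[(0,0,255),(0,255,0)]): cv2.circle(c,(int((u-u0+.5)*5),int((v-v0+.5)*5)),3,col,-1)
    o.append(np.clip(c.astype(float)*1.8,0,255).astype(np.uint8))
cv2.imwrite('pics/m2.png',cv2.hconcat(o))"
```

```text
side [[288.86036262 192.30228004]
 [288.45028153 186.19173075]]
scene [[340.50496431 182.56169064]
 [340.66202626 177.54675801]]
```

View pics/m2.png

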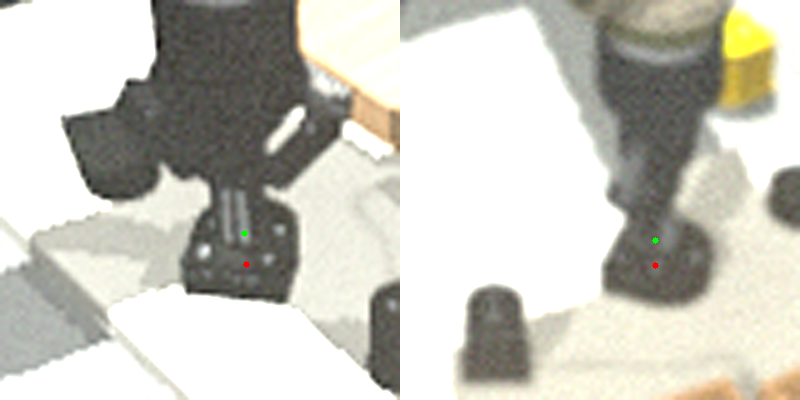

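```bash
python3 -c "
from h import *
im=cams.capture('wrist')[170:330,240:410]
cv2.imwrite('pics/m3.png',np.clip(cv2.resize(im,None,fx=3.5,fy=3.5,interpolation=2).astype(float)*2,0,255).astype(np.uint8))"
```

```text
(no output)
```

View pics/m3.png

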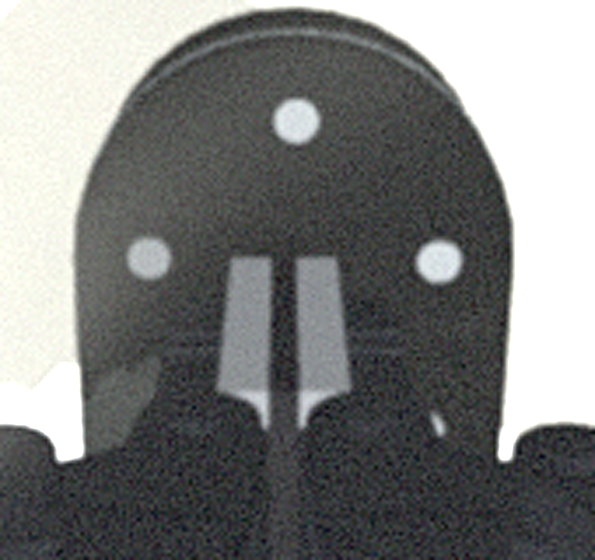

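The fingers shut without gripping: their tips seem to end at the block's top (wrist crop row 258), and the block has not moved. I'll raise the arm and probe the height of the top.

```bash
python3 -m jog '[[[0,0,-0.4,0,1],[0,0,-0.4,0,1],[0,0,-0.4,0,1],[0,0,-0.4,0,1]]]';python3 -c "
from h import *
survey('side',['low_heel']);im=cams.capture('wrist')[100:400,140:500]
cv2.imwrite('pics/m4.png',np.clip(cv2.resize(im,None,fx=1.5,fy=1.5).astype(float)*2,0,255).astype(np.uint8))"; for i in 1 2 3; do python3 -m jog '[[[0,0,0.05,0,1],[0,0,0.05,0,1],[0,0,0.05,0,1]]]' | egrep 'tcp|ft'; done
```

```text
t: 5.5
tcp_pos: [0.414, 0.1203, 0.0619]
ee_rot: [0.0, 0.931, 0.364, 0.0]
ft_force: [-0.1, -0.3, -0.7]
width: 0.003
finger_force: 0.0
side low_heel 0.87 [337.0, 226.0, 362.0, 249.0] bgr [68 73 73] iou,x,y,yaw [0.9485, 0.4293, -0.123, -0.5556]
side low_heel 0.66 [274.0, 176.0, 299.0, 204.0] bgr [53 57 57] iou,x,y,yaw [0.9642, 0.4152, 0.1217, 0.7874]
tcp_pos: [0.4138, 0.1202, 0.0564]
ft_force: [0.1, -0.4, 0.7]
tcp_pos: [0.4139, 0.1203, 0.0517]
ft_force: [-0.2, 0.1, -0.2]
tcp_pos: [0.414, 0.1202, 0.0468]
ft_force: [-0.3, 0.1, 0.4]
```

View pics/m4.png

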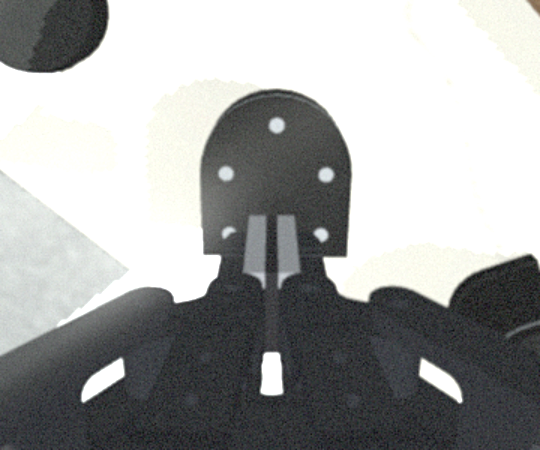

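```bash
python3 -m jog '[[[0,0,0.15,0,1],[0,0,0.25,0,1],[0,0,0.25,0,1],[0,0,0.25,0,1]]]' | egrep 'tcp|ft'; for i in 1 2 3; do python3 -m jog '[[[0,0,0.02,0,1],[0,0,0.02,0,1],[0,0,0.02,0,1]]]' | egrep 'tcp|ft'; done
```

```text
tcp_pos: [0.4141, 0.1203, 0.0219]
ft_force: [-0.9, -0.4, 0.5]
tcp_pos: [0.4144, 0.1203, 0.0207]
ft_force: [-2.7, -0.3, 8.9]
tcp_pos: [0.4146, 0.1203, 0.0206]
ft_force: [-9.6, -1.5, 39.3]
tcp_pos: [0.4146, 0.1203, 0.0204]
ft_force: [-16.9, -2.5, 71.5]
```

Contact with the block's top (z=0.044) comes at a reported TCP z of 0.0207, so the fingertips really end about 23 mm short of the reported TCP. I'll back off, open, and go down further around the block while watching the force.

```bash
python3 -m jog '[[[0,0,-0.4,0,1],[0,0,-0.4,0,1],[0,0,-0.4,0,0],[0,0,-0.4,0,0],[0,0,-0.4,0,0],[0,0,-0.4,0,0],[0,0,-0.4,0,0],[0,0,-0.4,0,0],[0,0,-0.4,0,0],[0,0,-0.4,0,0]]]'; python3 -c "
from h import *
pick(.418,.1237,.745,-.005,.022)
survey('wrist',['low_heel']);survey('side',['low_heel'])
im=cams.capture('side')[130:210,240:340];w=cams.capture('wrist');cv2.imwrite('pics/m5.png',np.clip(1.7*cv2.hconcat([cv2.resize(im,(350,280),interpolation=2),cv2.resize(w,(448,280))]).astype(float),0,255).astype(np.uint8))
k=cal('side');P=np.array(robot.read_state()['tcp_pos']);print((proj(np.array([P,P+[0,0,.0225]]),k)-[240,130])*3.5)"
```

```text
t: 8.32
tcp_pos: [0.4141, 0.1203, 0.0559]
ee_rot: [-0.0, 0.932, 0.364, -0.0]
ft_force: [0.5, -0.5, 1.1]
width: 1.001
finger_force: 0.0
t 8.32 row [0.002, 0.001, 0.339, -0.0] j6 0.83
wrist low_heel 0.84 [268.0, 157.0, 377.0, 275.0] bgr [44 45 44] iou,x,y,yaw [0.9842, 0.4182, 0.1244, 0.7429]
wrist low_heel 0.36 [526.0, 393.0, 536.0, 398.0] bgr [40 41 41] iou,x,y,yaw [0.7317, 0.3839, -0.1082, 2.9921]
side low_heel 0.57 [337.0, 226.0, 362.0, 248.0] bgr [66 71 71] iou,x,y,yaw [0.9304, 0.4288, -0.1229, -0.5605]
side low_heel 0.57 [276.0, 176.0, 301.0, 204.0] bgr [50 54 54] iou,x,y,yaw [0.9466, 0.4174, 0.1242, 0.7605]
[[168.87219884 185.44903131]
 [167.38150241 163.22696683]]
```

View pics/m5.png

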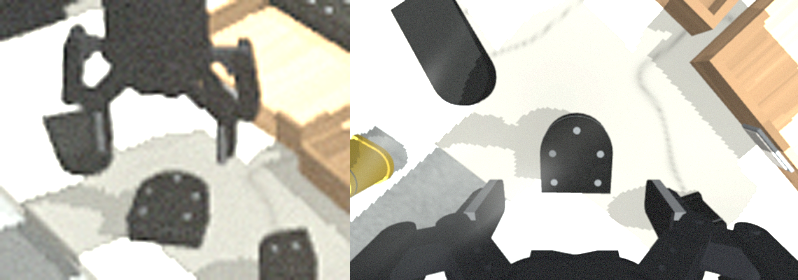

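```bash
python3 -m jog '[[[0,0,0.2,0,0],[0,0,0.34,0,0],[0,0,0.44,0,0],[0,0,0.44,0,0]]]' | egrep 'tcp|ft'; python3 -m jog '[[[0,0,0.03,0,0],[0,0,0.06,0,0],[0,0,0.09,0,0],[0,0,0.09,0,0]]]' | egrep 'tcp|ft'; python3 -m jog '[[[0,0,0,0,1],[0,0,0,0,1],[0,0,0,0,1],[0,0,0,0,1],[0,0,0,0,1],[0,0,0,0,1],[0,0,0,0,1],[0,0,0,0,1]]]' 50
```

```text
tcp_pos: [0.4132, 0.1202, 0.0107]
ft_force: [0.1, 0.2, -0.7]
tcp_pos: [0.4142, 0.1203, 0.0029]
ft_force: [0.3, -1.1, -0.1]
t: 9.95
tcp_pos: [0.4144, 0.1203, 0.0035]
ee_rot: [0.0, 0.932, 0.364, 0.0]
ft_force: [-0.4, 0.3, 5.0]
width: 0.665
finger_force: 53.4
```

```bash
python3 -m jog '[[[0,0,-0.4,0,1],[0,0,-0.8,0,1],[0,0,-0.9,0,1],[0,0,-0.9,0,1]]]'; python3 -c "
from h import *
place('low',-.032,.040,.09)"
```

```text
t: 10.28
tcp_pos: [0.4156, 0.1204, 0.0957]
ee_rot: [0.001, 0.931, 0.364, 0.003]
ft_force: [0.6, -0.4, -1.5]
width: 0.661
finger_force: 54.6
t 10.28 row [2.338, 0.261, 0.069, -0.57] j6 0.83
```

```bash
python3 -m jog '[[[1,0.2,0,-0.57,1],[1,0.2,0,-0.57,1],[1,0.2,0,-0.57,1],[1,0.2,0,-0.57,1],[1,0.2,0,-0.57,1],[1,0.2,0,-0.57,1],[1,0.2,0,-0.57,1],[1,0.2,0,-0.57,1],[1,0.2,0,-0.57,1]]]'; python3 -c "
from h import *
place('low',-.032,.040,.09)"
```

```text
t: 11.03
tcp_pos: [0.5007, 0.1732, 0.0918]
ee_rot: [-0.001, 0.683, 0.73, -0.001]
ft_force: [-0.1, 0.6, -1.1]
width: 0.664
finger_force: 54.5
t 11.03 row [0.792, 1.101, 0.016, -0.002] j6 0.04
```

```bash
python3 -m jog '[[[0.7,1,0,0,1],[0.7,1,0,0,1],[0.7,1,0,0,1],[0.7,1,0,0,1],[0.7,1,0,0,1],[0.7,1,0,0,1]]]' >/dev/null; python3 -m jog '[[[0.09,0.1,0.3,0,1],[0.09,0.1,0.6,0,1],[0.09,0.1,0.6,0,1],[0.09,0.1,0.6,0,1]]]'; python3 -c "
from h import *
place('low',-.032,.040,.010)"
```

```text
t: 11.87
tcp_pos: [0.6041, 0.2588, 0.0324]
ee_rot: [-0.001, 0.683, 0.731, -0.002]
ft_force: [0.7, 0.2, -0.2]
width: 0.669
finger_force: 54.4
t 11.87 row [0.008, 0.013, 0.224, -0.002] j6 0.16
```

```bash
python3 -m jog '[[[0.01,0.01,0.1,0,1],[0.01,0.01,0.16,0,1],[0.01,0.01,0.2,0,1],[0.01,0.01,0.22,0,1],[0.01,0.01,0.22,0,1]]]'; python3 -m jog '[[[0,0,0,0,0.18],[0,0,0,0,0.18],[0,0,0,0,0.18],[0,0,0,0,0.18],[0,0,-0.2,0,0.18],[0,0,-0.4,0,0.18],[0,0,-0.8,0,0.18],[0,0,-0.8,0,0.18]]]'; python3 -c "
from h import *
pick(.411,.252,-1.89,.008,.09)"
```

```text
t: 12.28
tcp_pos: [0.6064, 0.2607, 0.0109]
ee_rot: [-0.0, 0.682, 0.731, -0.0]
ft_force: [0.1, 0.4, -0.0]
width: 0.662
finger_force: 54.4
t: 12.95
tcp_pos: [0.6095, 0.2616, 0.0986]
ee_rot: [0.003, 0.682, 0.731, 0.005]
ft_force: [0.5, -0.8, 1.5]
width: 0.822
finger_force: 0.0
t 12.95 row [-0.033, -2.018, 0.062, 0.247] j6 0.16
```

```bash
python3 -m jog '[[[-0.2,-1,-0.3,0.25,0],[-0.2,-1,-0.3,0.25,0],[-0.2,-1,-0.3,0.25,0],[-0.2,-1,-0.3,0.25,0],[-0.2,-1,-0.3,0.25,0],[-0.2,-1,-0.3,0.25,0]]]' >/dev/null; python3 -m jog '[[[-0.3,-0.9,-0.3,0,0],[-0.3,-0.9,-0.3,0,0],[-0.3,-0.9,-0.3,0,0],[-0.3,-0.9,-0.3,0,0],[-0.3,-0.9,-0.3,0,0],[-0.3,-0.9,-0.3,0,0]]]';  python3 -c "
from h import *
survey('wrist',['wedge','low_heel']);survey('side',['wedge','low_heel'])
pick(.411,.252,-1.89,.008,.06)"
```

```text
t: 13.95
tcp_pos: [0.4147, 0.2342, 0.1506]
ee_rot: [0.0, 0.812, 0.584, 0.0]
ft_force: [-0.4, 1.0, 0.6]
width: 1.001
finger_force: 0.0
wrist wedge 0.65 [287.0, 118.0, 339.0, 226.0] bgr [51 52 51] iou,x,y,yaw [0.9776, 0.4117, 0.2524, -1.8993]
wrist low_heel 0.95 [494.0, 28.0, 599.0, 130.0] bgr [41 42 41] iou,x,y,yaw [0.9905, 0.608, 0.2662, 1.623]
side wedge 0.64 [254.0, 160.0, 269.0, 179.0] bgr [50 53 53] iou,x,y,yaw [0.8233, 0.4099, 0.2521, -2.0799]
side low_heel 0.71 [334.0, 226.0, 362.0, 248.0] bgr [70 74 74] iou,x,y,yaw [0.9587, 0.4298, -0.1222, -0.4407]
t 14.25 row [0.082, -0.081, 0.906, -0.003] j6 0.59
```

```bash
python3 -m jog '[[[0.08,-0.075,0.4,0,0],[0.08,-0.075,0.8,0,0],[0.08,-0.075,1,0,0],[0.08,-0.075,1,0,0],[0.08,-0.075,1,0,0]]]'; python3 -c "
from h import *
pick(.4117,.2524,-1.895,.008,.001)"
```

```text
t: 14.67
tcp_pos: [0.4088, 0.244, 0.0509]
ee_rot: [-0.0, 0.812, 0.584, -0.001]
ft_force: [0.1, -0.7, 1.0]
width: 1.002
finger_force: 0.0
t 14.67 row [0.009, 0.002, 0.499, 0.0] j6 0.61
```

```bash
python3 -m jog '[[[0,0,0.3,0,0],[0,0,0.5,0,0],[0,0,0.5,0,0],[0,0,0.5,0,1],[0,0,0.5,0,1],[0,0,0.5,0,1],[0,0,0.5,0,1],[0,0,0.5,0,1],[0,0,0.5,0,1],[0,0,0.5,0,1]]]' 40; python3 -m jog '[[[0,0,0,0,1],[0,0,0,0,1],[0,0,-0.4,0,1],[0,0,-0.8,0,1],[0,0,-1,0,1],[0,0,-1,0,1]]]'; python3 -c "
from h import *
place('wedge',-.03,0,.1)"
```

```text
t: 15.5
tcp_pos: [0.4096, 0.2444, 0.0028]
ee_rot: [0.001, 0.812, 0.584, 0.002]
ft_force: [-0.9, -0.3, 9.3]
width: 0.523
finger_force: 39.7
t: 16.0
tcp_pos: [0.4109, 0.2449, 0.1061]
ee_rot: [0.002, 0.812, 0.584, 0.005]
ft_force: [0.8, -0.6, -1.2]
width: 0.52
finger_force: 42.2
t 16.0 row [-3.804, 3.259, 0.066, -0.149] j6 0.61
```

```bash
python3 -m jog '[[[-1,0.85,0,-0.149,1],[-1,0.85,0,-0.149,1],[-1,0.85,0,-0.149,1],[-1,0.85,0,-0.149,1],[-1,0.85,0,-0.149,1],[-1,0.85,0,-0.149,1]]]' >/dev/null;  python3 -m jog '[[[-1,0.6,0,-0.15,1],[-1,0.6,0,-0.15,1],[-1,0.6,0,-0.15,1],[-1,0.6,0,-0.15,1],[-1,0.6,0,-0.15,1]]]'; python3 -c "
from h import *
place('wedge',-.03,0,.1)"
```

```text
t: 16.92
tcp_pos: [0.5084, 0.0169, 0.1007]
ee_rot: [-0.0, 0.654, 0.756, -0.0]
ft_force: [-0.9, 0.1, -0.6]
width: 0.521
finger_force: 42.2
t 16.92 row [-2.468, 0.558, 0.006, 0.149] j6 -0.34
```

```bash
python3 -m jog '[[[-1,0.25,0,0.15,1],[-1,0.25,0,0.15,1],[-1,0.25,0,0.15,1],[-1,0.25,0,0.15,1],[-1,0.25,0,0.15,1]]]' >/dev/null;  python3 -m jog '[[[-1,0.6,0,0,1],[-1,0.6,0,0,1],[-1,0.6,0,0,1],[-1,0.6,0,0,1],[-1,0.6,0,0,1]]]'; python3 -c "
from h import *
place('wedge',-.03,0,.04)"
```

```text
t: 17.75
tcp_pos: [0.5983, -0.1816, 0.1005]
ee_rot: [-0.001, 0.738, 0.675, -0.0]
ft_force: [0.4, 0.9, -0.8]
width: 0.524
finger_force: 42.2
t 17.75 row [-0.375, 0.043, 0.605, 0.001] j6 -0.4
```

```bash
python3 -m jog '[[[-0.375,0.04,0,0,1],[-0.375,0.04,0.3,0,1],[-0.375,0.04,0.6,0,1],[-0.375,0.04,0.75,0,1],[-0.375,0.04,0.85,0,1],[-0.375,0.04,0.91,0,1],[-0.375,0.04,0.91,0,1]]]'; python3 -m jog '[[[0,0,0,0,0.3],[0,0,0,0,0.3],[0,0,0,0,0.3],[0,0,0,0,0.3],[0,0,-0.2,0,0.3],[0,0,-0.5,0,0.3],[0,0,-1,0,0],[0,0,-1,0,0],[0,0,-1,0,0],[0,0,-1,0,0]]]'; python3 -c "
from h import *
survey('wrist',['wedge','tall_heel','low_heel']);survey('side',['wedge','tall_heel','low_heel'])
pick(.4010,-.245,-2.35,-.005,.16)"
```

```text
t: 18.33
tcp_pos: [0.599, -0.2189, 0.0101]
ee_rot: [-0.0, 0.737, 0.675, 0.0]
ft_force: [-0.3, 0.1, 0.4]
width: 0.519
finger_force: 42.2
t: 19.17
tcp_pos: [0.5989, -0.2207, 0.1103]
ee_rot: [0.0, 0.738, 0.675, 0.0]
ft_force: [-0.4, 0.2, -0.4]
width: 0.995
finger_force: 0.0
wrist wedge 0.68 [289.0, 130.0, 353.0, 254.0] bgr [38 43 47] iou,x,y,yaw [0.989, 0.5983, -0.212, -1.6679]
wrist tall_heel 0.98 [5.0, 214.0, 118.0, 303.0] bgr [55 56 55] iou,x,y,yaw [0.9442, 0.4004, -0.2424, -2.3417]
wrist low_heel 0.7 [8.0, 212.0, 119.0, 301.0] bgr [56 58 57] iou,x,y,yaw [0.7874, 0.3892, -0.2432, 0.3255]
wrist low_heel 0.65 [0.0, 23.0, 120.0, 134.0] bgr [52 53 51] iou,x,y,yaw [0.9786, 0.4294, -0.1233, -0.4698]
wrist low_heel 0.39 [183.0, 0.0, 407.0, 12.0] bgr [60 74 88] iou,x,y,yaw [0.6345, 0.5575, -0.0524, 1.5537]
side wedge 0.81 [406.0, 211.0, 439.0, 239.0] bgr [47 53 57] iou,x,y,yaw [0.9642, 0.6045, -0.2079, -1.6955]
side tall_heel 0.7 [314.0, 310.0, 339.0, 345.0] bgr [142 126 171] iou,x,y,yaw [0.8802, 0.222, -0.287, 0.5659]
side tall_heel 0.69 [312.0, 197.0, 332.0, 221.0] bgr [58 63 63] iou,x,y,yaw [0.9217, 0.4358, -0.0007, 2.4981]
side tall_heel 0.67 [363.0, 255.0, 386.0, 287.0] bgr [73 77 76] iou,x,y,yaw [0.9476, 0.3986, -0.2443, -2.257]
side tall_heel 0.56 [207.0, 179.0, 223.0, 199.0] bgr [ 71 136 148] iou,x,y,yaw [0.8631, 0.2507, 0.2353, -1.9125]
side low_heel 0.65 [336.0, 224.0, 364.0, 250.0] bgr [73 77 76] iou,x,y,yaw [0.9666, 0.4284, -0.1245, -0.5051]
side low_heel 0.57 [297.0, 129.0, 325.0, 152.0] bgr [64 71 74] iou,x,y,yaw [0.9647, 0.6073, 0.274, 1.6436]
t 19.57 row [-0.381, -1.918, -0.504, 0.439] j6 -0.45
```

```bash
python3 -m jog '[[[-0.3,-1,-0.3,0.44,0],[-0.3,-1,-0.3,0.44,0],[-0.3,-1,-0.3,0.44,0],[-0.3,-1,-0.3,0.44,0],[-0.3,-1,-0.3,0.44,0],[-0.3,-1,-0.3,0.44,0],[-0.3,-1,-0.3,0.44,0]]]' >/dev/null; python3 -m jog '[[[0.5,-0.6,-0.2,0,0],[0.5,-0.6,-0.2,0,0],[0.5,-0.6,-0.2,0,0],[0.5,-0.6,-0.2,0,0],[0.5,-0.6,-0.2,0,0]]]';  python3 -c "
from h import *
survey('wrist',['low_heel','tall_heel'])
pick(.4000,-.2425,-2.33,-.005,.09)"
```

```text
t: 20.57
tcp_pos: [0.4895, -0.1641, 0.1599]
ee_rot: [0.0, 0.923, 0.386, -0.0]
ft_force: [-0.4, -0.7, -0.4]
width: 0.999
finger_force: 0.0
wrist low_heel 0.76 [193.0, 164.0, 281.0, 244.0] bgr [60 61 61] iou,x,y,yaw [0.9803, 0.4301, -0.1238, -0.4821]
wrist tall_heel 0.61 [290.0, 279.0, 336.0, 347.0] bgr [42 43 42] iou,x,y,yaw [0.9615, 0.3995, -0.2433, -2.3375]
t 20.72 row [-1.13, -0.087, 0.696, -0.014] j6 0.23
```

```bash
python3 -m jog '[[[-1,-0.09,0,-0.014,0],[-1,-0.09,0.2,-0.014,0],[-1,-0.09,0.4,-0.014,0],[-1,-0.09,0.7,-0.014,0],[-1,-0.09,0.7,-0.014,0],[-1,-0.09,0.7,-0.014,0]]]' ;  python3 -c "
from h import *
pick(.3995,-.243,-2.34,-.005,.012)"
```

```text
t: 21.22
tcp_pos: [0.4121, -0.2289, 0.0896]
ee_rot: [-0.001, 0.919, 0.395, -0.001]
ft_force: [-0.9, 0.4, 0.7]
width: 1.002
finger_force: 0.0
t 21.22 row [-0.139, 0.008, 0.776, 0.006] j6 0.0
```

```bash
python3 -m jog '[[[-0.135,0,0,0,0],[-0.135,0,0.4,0,0],[-0.135,0,0.77,0,0],[-0.135,0,0.77,0,0],[-0.135,0,0.77,0,1],[-0.135,0,0.77,0,1],[-0.135,0,0.77,0,1],[-0.135,0,0.77,0,1],[-0.135,0,0.77,0,1],[-0.135,0,0.77,0,1]]]' 35; python3 -m jog '[[[0,0,0,0,1],[0,0,0,0,1],[0,0,0,0,1],[0,0,-0.4,0,1],[0,0,-0.8,0,1],[0,0,-1,0,1],[0,0,-1,0,1]]]'; python3 -c "
from h import *
place('tall',-.02,-.04,.11)"
```

```text
t: 22.05
tcp_pos: [0.4042, -0.2391, 0.0151]
ee_rot: [0.002, 0.919, 0.395, 0.001]
ft_force: [-0.4, 1.3, 10.3]
width: 0.44
finger_force: 34.0
t: 22.63
tcp_pos: [0.405, -0.2399, 0.1183]
ee_rot: [0.005, 0.919, 0.395, 0.002]
ft_force: [-0.2, -0.7, -0.2]
width: 0.443
finger_force: 36.0
t 22.63 row [2.918, 0.053, 0.083, -0.46] j6 -0.03
```

```bash
python3 -m jog '[[[1,0,0,-0.46,1],[1,0,0,-0.46,1],[1,0,0,-0.46,1],[1,0,0,-0.46,1],[1,0,0,-0.46,1],[1,0,0,-0.46,1],[1,0,0,-0.46,1],[1,0,0,-0.46,1]]]' >/dev/null; python3 -m jog '[[[0.6,0.7,0,0,1],[0.6,0.7,0,0,1],[0.6,0.7,0,0,1],[0.6,0.7,0,0,1],[0.6,0.7,0,0,1]]]';  python3 -c "
from h import *
place('tall',-.02,-.04,.03)"
```

```text
t: 23.72
tcp_pos: [0.5438, -0.1082, 0.1128]
ee_rot: [-0.0, 0.72, 0.694, -0.0]
ft_force: [-0.3, -0.7, -1.2]
width: 0.443
finger_force: 36.0
t 23.72 row [0.789, 0.63, 0.827, -0.001] j6 -0.37
```

```bash
python3 -m jog '[[[0.79,0.63,0,0,1],[0.79,0.63,0,0,1],[0.79,0.63,0,0,1],[0.79,0.63,0.3,0,1],[0.79,0.63,0.6,0,1],[0.79,0.63,0.8,0,1],[0.79,0.63,0.85,0,1],[0.79,0.63,0.9,0,1],[0.79,0.63,0.9,0,1]]]'; python3 -m jog '[[[0,0,0,0,0.4],[0,0,0,0,0.4],[0,0,0,0,0.4],[0,0,-0.2,0,0.4],[0,0,-0.5,0,0.4],[0,0,-1,0,0],[0,0,-1,0,0],[0,0,-1,0,0],[0,0,-1,0,0]]]'; python3 -c "
from h import *
survey('wrist',['tall_heel']);survey('side',['tall_heel'])
pick(.436,.001,2.69,-.005,.16)"
```

```text
t: 24.47
tcp_pos: [0.6098, -0.0325, 0.0233]
ee_rot: [0.0, 0.72, 0.694, -0.0]
ft_force: [0.2, -0.7, -0.2]
width: 0.438
finger_force: 36.1
t: 25.22
tcp_pos: [0.61, -0.0317, 0.1236]
ee_rot: [0.001, 0.72, 0.694, 0.0]
ft_force: [0.6, -0.2, -0.7]
width: 0.997
finger_force: 0.0
wrist tall_heel 0.83 [289.0, 174.0, 351.0, 252.0] bgr [39 44 48] iou,x,y,yaw [0.9893, 0.6085, -0.0393, -1.5546]
wrist tall_heel 0.58 [26.0, 133.0, 136.0, 209.0] bgr [59 60 59] iou,x,y,yaw [0.9487, 0.4368, 0.0014, 2.7483]
side tall_heel 0.84 [314.0, 198.0, 332.0, 219.0] bgr [62 66 66] iou,x,y,yaw [0.9066, 0.438, 0.0032, 1.1629]
side tall_heel 0.83 [368.0, 171.0, 386.0, 198.0] bgr [42 48 51] iou,x,y,yaw [0.9019, 0.6134, -0.0323, -2.0425]
side tall_heel 0.64 [317.0, 315.0, 340.0, 343.0] bgr [140 125 168] iou,x,y,yaw [0.8592, 0.2202, -0.2871, 2.4825]
side tall_heel 0.62 [205.0, 176.0, 226.0, 198.0] bgr [ 75 143 154] iou,x,y,yaw [0.9044, 0.2522, 0.2413, 2.7815]
side tall_heel 0.6 [188.0, 156.0, 208.0, 179.0] bgr [ 68 103  62] iou,x,y,yaw [0.8858, 0.2577, 0.3596, -1.898]
t 25.42 row [0.243, -1.7, -0.379, -0.736] j6 -0.21
```

```bash
python3 -m jog '[[[0.1,-0.9,-0.3,-0.736,0],[0.1,-0.9,-0.3,-0.736,0],[0.1,-0.9,-0.3,-0.736,0],[0.1,-0.9,-0.3,-0.736,0],[0.1,-0.9,-0.3,-0.736,0],[0.1,-0.9,-0.3,-0.736,0],[0.1,-0.9,-0.3,-0.736,0],[0.1,-0.9,-0.3,-0.736,0],[0.1,-0.9,-0.3,-0.736,0],[0.1,-0.9,-0.3,-0.736,0]]]'; python3 -c "
from h import *
survey('wrist',['tall_heel','low_heel'])
pick(.436,.001,2.71,-.005,.09)"
```

```text
t: 26.25
tcp_pos: [0.5201, -0.0184, 0.1522]
ee_rot: [-0.001, 0.22, 0.975, 0.0]
ft_force: [0.2, 0.7, 0.0]
width: 0.999
finger_force: 0.0
wrist tall_heel 0.88 [263.0, 56.0, 324.0, 118.0] bgr [35 36 35] iou,x,y,yaw [0.9509, 0.4368, 0.0014, 2.6882]
wrist tall_heel 0.76 [316.0, 253.0, 375.0, 327.0] bgr [29 30 31] iou,x,y,yaw [0.9782, 0.6125, -0.0393, -1.5905]
wrist low_heel 0.68 [620.0, 115.0, 640.0, 184.0] bgr [27 30 31] iou,x,y,yaw [0.9909, 0.6088, 0.2714, 1.6323]
wrist low_heel 0.57 [113.0, 108.0, 201.0, 188.0] bgr [51 52 50] iou,x,y,yaw [0.9621, 0.4295, -0.123, -0.4431]
t 26.4 row [0.791, -0.192, 0.625, -0.013] j6 -1.38
```

```bash
python3 -m jog '[[[0.79,-0.19,0,-0.01,0],[0.79,-0.19,0.2,-0.01,0],[0.79,-0.19,0.4,-0.01,0],[0.79,-0.19,0.62,-0.01,0],[0.79,-0.19,0.62,-0.01,0],[0.79,-0.19,0.62,-0.01,0]]]' ;  python3 -c "
from h import *
pick(.4365,.0014,2.70,-.005,.015)"
```

```text
t: 26.9
tcp_pos: [0.4408, -0.0011, 0.0908]
ee_rot: [-0.001, 0.216, 0.976, 0.0]
ft_force: [-0.4, -0.0, 0.7]
width: 1.001
finger_force: 0.0
t 26.9 row [-0.002, 0.005, 0.758, 0.003] j6 -1.41
```

```bash
python3 -m jog '[[[0,0,0.4,0,0],[0,0,0.75,0,0],[0,0,0.75,0,0],[0,0,0.75,0,1],[0,0,0.75,0,1],[0,0,0.75,0,1],[0,0,0.75,0,1],[0,0,0.75,0,1],[0,0,0.75,0,1],[0,0,0.75,0,1]]]' 35; python3 -m jog '[[[0,0,0,0,1],[0,0,0,0,1],[0,0,-0.4,0,1],[0,0,-0.8,0,1],[0,0,-1,0,1],[0,0,-1,0,1]]]'; python3 -c "
from h import *
place('tall',-.02,.04,.11)"
```

```text
t: 27.73
tcp_pos: [0.442, -0.0014, 0.0178]
ee_rot: [0.002, 0.216, 0.976, -0.0]
ft_force: [-0.8, 1.1, 9.3]
width: 0.438
finger_force: 34.8
t: 28.23
tcp_pos: [0.4432, -0.0016, 0.121]
ee_rot: [0.005, 0.216, 0.976, -0.0]
ft_force: [-0.0, -1.1, 0.1]
width: 0.436
finger_force: 36.3
t 28.23 row [-1.324, 1.164, 0.125, 0.745] j6 -1.41
```

```bash
python3 -m jog '[[[-1,0.9,0,0.745,1],[-1,0.9,0,0.745,1],[-1,0.9,0,0.745,1],[-1,0.9,0,0.745,1],[-1,0.9,0,0.745,1],[-1,0.9,0,0.745,1],[-1,0.9,0,0.745,1],[-1,0.9,0,0.745,1],[-1,0.9,0,0.745,1],[-1,0.9,0,0.745,1]]]';  python3 -c "
from h import *
place('tall',-.02,.04,.025)"
```

```text
t: 29.07
tcp_pos: [0.5692, 0.0384, 0.1157]
ee_rot: [-0.0, 0.721, 0.692, -0.0]
ft_force: [0.4, -0.5, -0.2]
width: 0.433
finger_force: 36.1
t 29.07 row [0.115, 0.428, 0.907, -0.004] j6 -0.1
```

```bash
python3 -m jog '[[[0.115,0.43,0,0,1],[0.115,0.43,0,0,1],[0.115,0.43,0.3,0,1],[0.115,0.43,0.6,0,1],[0.115,0.43,0.8,0,1],[0.115,0.43,0.87,0,1],[0.115,0.43,0.91,0,1],[0.115,0.43,0.91,0,1]]]'; python3 -m jog '[[[0,0,0,0,0.4],[0,0,0,0,0.4],[0,0,0,0,0.4],[0,0,-0.2,0,0.4],[0,0,-0.5,0,0.4],[0,0,-1,0,0],[0,0,-1,0,0],[0,0,-1,0,0],[0,0,-1,0,0]]]'; python3 -c "
from h import *
survey('wrist',['tall_heel'])
pick(.4295,-.1235,-.475,-.005,.12)"
```

```text
t: 29.73
tcp_pos: [0.6132, 0.0483, 0.0253]
ee_rot: [0.0, 0.719, 0.695, 0.0]
ft_force: [0.5, -0.5, -0.3]
width: 0.439
finger_force: 36.3
t: 30.48
tcp_pos: [0.613, 0.0483, 0.1256]
ee_rot: [0.001, 0.719, 0.695, 0.0]
ft_force: [-0.3, 0.2, -0.5]
width: 1.002
finger_force: 0.0
wrist tall_heel 0.85 [291.0, 160.0, 350.0, 234.0] bgr [42 48 52] iou,x,y,yaw [0.9926, 0.612, 0.0532, 1.5336]
wrist tall_heel 0.67 [294.0, 266.0, 348.0, 346.0] bgr [35 36 36] iou,x,y,yaw [0.9894, 0.6084, -0.0407, -1.5587]
t 30.58 row [-1.76, -1.813, 0.042, -0.72] j6 -0.08
```

```bash
python3 -m jog '[[[-0.9,-0.9,-0.3,-0.72,0],[-0.9,-0.9,-0.3,-0.72,0],[-0.9,-0.9,-0.3,-0.72,0],[-0.9,-0.9,-0.3,-0.72,0],[-0.9,-0.9,-0.3,-0.72,0],[-0.9,-0.9,-0.3,-0.72,0],[-0.9,-0.9,-0.3,-0.72,0],[-0.9,-0.9,-0.3,-0.72,0],[-0.9,-0.9,-0.3,-0.72,0],[-0.9,-0.9,-0.3,-0.72,0]]]'; python3 -c "
from h import *
survey('wrist',['low_heel'])
pick(.4295,-.1235,-.475,-.005,.09)"
```

```text
t: 31.42
tcp_pos: [0.5194, -0.0384, 0.1538]
ee_rot: [-0.001, 0.233, 0.973, 0.0]
ft_force: [0.0, 0.5, 0.0]
width: 0.998
finger_force: 0.0
wrist low_heel 0.62 [136.0, 99.0, 222.0, 183.0] bgr [57 58 56] iou,x,y,yaw [0.9864, 0.4298, -0.123, -0.4777]
t 31.52 row [0.458, -1.17, 0.643, -0.002] j6 -1.39
```

```bash
python3 -m jog '[[[0.46,-1,0,0,0],[0.46,-1,0.2,0,0],[0.46,-1,0.4,0,0],[0.46,-1,0.64,0,0],[0.46,-1,0.64,0,0],[0.46,-1,0.64,0,0]]]' ;  python3 -c "
from h import *
pick(.4298,-.123,-.477,-.005,.003)"
```

```text
t: 32.02
tcp_pos: [0.4332, -0.1064, 0.0908]
ee_rot: [-0.001, 0.236, 0.972, 0.0]
ft_force: [-0.0, 1.0, 0.4]
width: 0.997
finger_force: 0.0
t 32.02 row [0.002, -0.163, 0.878, -0.0] j6 -1.6
```

```bash
python3 -m jog '[[[0,-0.16,0,0,0],[0,-0.16,0.4,0,0],[0,-0.16,0.7,0,0],[0,-0.16,0.87,0,0],[0,-0.16,0.87,0,0],[0,-0.16,0.87,0,1],[0,-0.16,0.87,0,1],[0,-0.16,0.87,0,1],[0,-0.16,0.87,0,1],[0,-0.16,0.87,0,1]]]' 50; python3 -m jog '[[[0,0,0,0,1],[0,0,0,0,1],[0,0,0,0,1],[0,0,-0.4,0,1],[0,0,-0.8,0,1],[0,0,-1,0,1],[0,0,-1,0,1]]]'; python3 -c "
from h import *
place('low',-.032,-.04,.1)"
```

```text
t: 32.85
tcp_pos: [0.4274, -0.1211, 0.006]
ee_rot: [0.002, 0.235, 0.972, -0.001]
ft_force: [0.4, 1.1, 5.4]
width: 0.663
finger_force: 53.0
t: 33.43
tcp_pos: [0.4283, -0.1217, 0.1094]
ee_rot: [0.005, 0.235, 0.972, -0.002]
ft_force: [0.7, -0.2, -0.3]
width: 0.661
finger_force: 54.7
t 33.43 row [-0.246, 3.517, 0.094, 0.654] j6 -1.64
```

```bash
python3 -m jog '[[[-0.07,1,0,0.654,1],[-0.07,1,0,0.654,1],[-0.07,1,0,0.654,1],[-0.07,1,0,0.654,1],[-0.07,1,0,0.654,1],[-0.07,1,0,0.654,1],[-0.07,1,0,0.654,1],[-0.07,1,0,0.654,1],[-0.07,1,0,0.654,1],[-0.07,1,0,0.654,1]]]' >/dev/null; python3 -m jog '[[[1,0.6,0,0,1],[1,0.6,0,0,1],[1,0.6,0,0,1],[1,0.6,0,0,1],[1,0.6,0,0,1]]]'; python3 -c "
from h import *
place('low',-.032,-.04,.1)"
```

```text
t: 34.68
tcp_pos: [0.531, 0.0704, 0.1039]
ee_rot: [0.0, 0.68, 0.733, -0.0]
ft_force: [-0.4, -0.1, -1.1]
width: 0.664
finger_force: 54.6
t 34.68 row [1.033, 0.878, 0.039, 0.003] j6 -0.16
```

```bash
python3 -m jog '[[[1,0.88,0,0,1],[1,0.88,0,0,1],[1,0.88,0,0,1],[1,0.88,0,0,1],[1,0.88,0.3,0,1],[1,0.88,0.6,0,1],[1,0.88,0.6,0,1]]]'; python3 -c "
from h import *
place('low',-.032,-.04,.0125)
survey('side',['low_heel'])"
```

```text
t: 35.27
tcp_pos: [0.6084, 0.1735, 0.0386]
ee_rot: [-0.003, 0.682, 0.731, -0.004]
ft_force: [-1.3, 0.0, -1.6]
width: 0.66
finger_force: 54.5
t 35.27 row [0.062, 0.032, 0.261, -0.0] j6 0.02
side low_heel 0.58 [322.0, 136.0, 340.0, 154.0] bgr [44 47 48] iou,x,y,yaw [0.7787, 0.6427, 0.209, 0.8951]
```

```bash
python3 -m jog '[[[0.04,0,0.1,0,1],[0.04,0,0.2,0,1],[0.04,0,0.24,0,1],[0.04,0,0.25,0,1],[0.04,0,0.25,0,1]]]'; python3 -m jog '[[[0,0,0,0,0.18],[0,0,0,0,0.18],[0,0,0,0,0.18],[0,0,0,0,0.18],[0,0,-0.2,0,0.18],[0,0,-0.5,0,0.18],[0,0,-1,0,0.18],[0,0,-1,0,0.18]]]'; python3 -m jog '[[[-1,-0.8,-0.5,0,0],[-1,-0.8,-0.5,0,0],[-1,-0.8,-0.5,0,0],[-1,-0.8,-0.5,0,0],[-1,-0.8,-0.5,0,0],[-1,-0.8,-0.5,0,0]]]'; python3 -c "
from h import *
survey('wrist',['low_heel'],save='pics/f1.png')
survey('side',['low_heel','tall_heel','wedge'],save='pics/f2.png')
a=cv2.resize(cv2.imread('pics/f1.png'),(400,250));b=cv2.resize(cv2.imread('pics/f2.png')[90:290,180:500],(400,250));cv2.imwrite('pics/f.png',cv2.hconcat([a,b]))"
```

```text
t: 35.78
tcp_pos: [0.6114, 0.1787, 0.0189]
ee_rot: [-0.0, 0.682, 0.731, -0.0]
ft_force: [-0.6, 0.4, -1.4]
width: 0.661
finger_force: 54.6
t: 36.45
tcp_pos: [0.6139, 0.1792, 0.1258]
ee_rot: [0.003, 0.682, 0.731, 0.004]
ft_force: [0.1, 0.3, 0.7]
width: 0.818
finger_force: 0.0
t: 36.95
tcp_pos: [0.5389, 0.0735, 0.1693]
ee_rot: [0.0, 0.683, 0.731, 0.001]
ft_force: [-0.0, 0.4, -0.3]
width: 1.003
finger_force: 0.0
wrist low_heel 0.67 [379.0, 22.0, 461.0, 115.0] bgr [54 56 56] iou,x,y,yaw [0.9899, 0.612, 0.1765, -1.5043]
side low_heel 0.67 [317.0, 142.0, 340.0, 159.0] bgr [57 64 67] iou,x,y,yaw [0.9328, 0.6191, 0.1874, 0.2884]
side low_heel 0.54 [299.0, 130.0, 328.0, 154.0] bgr [55 60 61] iou,x,y,yaw [0.9342, 0.6089, 0.2714, 1.741]
side low_heel 0.49 [208.0, 86.0, 290.0, 149.0] bgr [51 55 58] iou,x,y,yaw [0.1213, 0.406, 0.4637, -1.1255]
side tall_heel 0.9 [351.0, 163.0, 369.0, 183.0] bgr [44 51 55] iou,x,y,yaw [0.959, 0.6175, 0.0587, 1.4571]
side tall_heel 0.84 [368.0, 170.0, 388.0, 196.0] bgr [47 52 54] iou,x,y,yaw [0.9223, 0.6137, -0.0266, 2.4261]
side tall_heel 0.74 [314.0, 311.0, 340.0, 345.0] bgr [137 122 163] iou,x,y,yaw [0.9134, 0.2208, -0.2888, 0.5506]
side tall_heel 0.74 [190.0, 160.0, 209.0, 177.0] bgr [ 69 104  62] iou,x,y,yaw [0.8622, 0.2572, 0.3602, -2.1233]
side tall_heel 0.71 [207.0, 180.0, 224.0, 199.0] bgr [ 73 141 151] iou,x,y,yaw [0.8822, 0.2513, 0.2389, 2.7997]
side wedge 0.98 [407.0, 214.0, 438.0, 241.0] bgr [56 64 68] iou,x,y,yaw [0.9602, 0.604, -0.2091, -1.6894]
```

View pics/f.png

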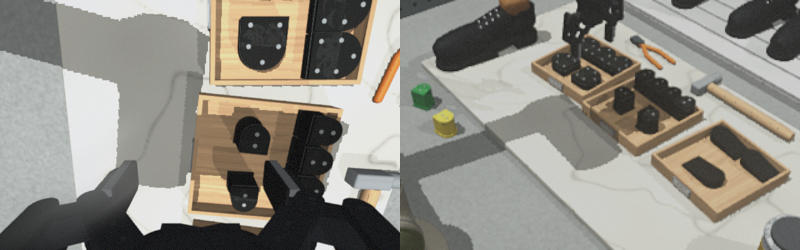

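The final picture shows every piece flat in the right tray: the two low heels in the far tray (wrist (263,40)), the two tall heels in the middle tray ((250,135) and (242,190)), and the wedge in the near tray (side (705,172)).

```bash
python3 -c "
from workcell import robot
print(robot.hand_in())"
```

```text
the job is handed in; nothing more can be done
None
```

I sorted all five heel pieces into their matching trays, flat and the same way up, and handed the job in at about 37 s; the shoe and the tin were never handled, and probing for height pressed the shut fingers on one low heel at about 72 N (wrist limit 120 N).

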